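# Lock the craft boxes into a stack

### The arm

A 6-joint arm with a two-finger parallel gripper is mounted at the origin on the work surface. World frame = base frame: x ahead of the robot, y to its left, z up, the work surface at z = 0. Lengths are in m, angles in rad, forces in N, time in s.
With the tool pointing down it reaches from about 0.35 to 0.775 m from the base axis. Payload 7.3 kg.
Tool frame: the origin (TCP) lies on the mounting face of the last link; the fingertips stand 178 mm ahead of it and the grasp point (between the pads) lies 159 mm ahead of it (robot.tcp_to_tips is the distance from the TCP to the fingertips, in m); z points along the fingers, y is the direction in which the jaws open and shut (so a half turn about z gives the same grasp; the last joint's range is limited). The gripper opens to 92 mm and grips with 3 to 60 N. Pads are 19 mm wide; open, the fingers measure 130 mm over their backs; the gripper's body (75 mm by 190 mm) begins 47 mm behind the grasp point.
Start: joints at [0.986, 0.342, 1.524, -0, 1.275, -0.146], TCP at [0.223, 0.475, 0.405] pointing down, gripper open.
Joint ranges: [-2.53, 2.53], [-0.77, 2.02], [0.04, 2.7], [-1, 4.14], [0.28, 2.66], [-3.11, 3.11]. Speed limits (rad/s): [2.57, 2.57, 3.14, 3.14, 3.14, 3.14].

### API

Orientations are given as [roll, pitch, yaw] about the fixed x, y, z axes, in that order (R = Rz(yaw) Ry(pitch) Rx(roll)).
In Python, from cell import robot, viewer gives the robot as it stands.
- The arm moves only by the shell command python3 -m creep 'ROWS' [OPENING] [FORCE]. ROWS is JSON, a list that holds one entry, the list of rows, each a list of 6 numbers: the shift along the world's x, y, z in mm, then the turn, a rotation vector about the world's x, y, z in degrees. A call has 1 to 5 rows; each row shifts and turns the pose as measured when the row begins; what a row does not reach is not made up. A row lasts 1/12 s, in which the tool goes at most 41.7 mm and 7.16 degrees, less where a joint would pass 70% of its speed; a pose out of reach is approached as far as the arm can. A call with a gripper value outside its range is refused whole. OPENING is the closure, from -1 (fully open) to 1 (shut), set as the call begins (- or left out, the last holds). The fingers move at their own pace and stop on an object; FORCE is the grip in N (left out, the last holds). Time passes only in rows, so rows that do not move let the fingers close. It gives the time, the measured TCP pose, the force and the opening at its end, in the units of the state.
- robot.observe(): the state, without advancing time (a new reading comes with each control period).
- viewer.read_camera(name): name is "scene" or "top"; returns the picture (400x640x3 uint8, blue, green, red); there is no depth.
- viewer.camera_model(name): a dict with "fx", "fy", "cx", "cy" (pixels), "pose" (4x4, takes a point from camera to world coordinates). Camera axes: x right, y up, looking along -z (the intrinsics and any distortion apply to the point x, -y, -z); pixel columns grow to the right and rows downward; lengths in m; the calibration is good to about 2 mm. A picture is of the moment at which its call begins. camera_model takes no time and is no camera call.
- robot.hand_in(): hands the job in, once; it reports no verdict.
The state is a dict: "time": time; "qpos": joint angles; "qvel": joint speeds; "joint_efforts": joint torques, N m; "tool_pos": TCP position; "tool_rot": TCP orientation; "contact_force": force on the tool from outside, world axes, zero at the start; "torque": the same for the moment, N m; "opening": finger opening in m.
Only numpy, scipy, OpenCV 4.12 (cv2) and the standard library are available. Lean on these libraries where they do the work, as an engineer would, in place of code of your own. Each camera call takes 0.05 s, during which the arm holds its last target. There are 200 camera calls.

### The job

Stack the lidded wooden boxes: first the red-lidded box onto the black box, then the blue-lidded box onto the red one, each sitting fully down and level with its hand-cut base recesses locked over the lugs of the lid below. The black box stays where it stands; set the boxes down rather than dropping them, keep them upright, and leave everything else on the bench alone.

Things in the scene. Friction and masses are not known exactly. Their poses are not given: they have to be found in the camera images.
- base_box_mid (a point): Black-lacquered box, loose on the bench (about 0.8 kg). Closed wooden box (lid latched), 120 mm long (own x) x 58 wide (own y) x 50 tall without lugs; this point is its centre, 25 mm over its underside, z up. On the lid two light-wood lugs 30 mm either side of the middle along x, centred in y, each 14 (x) x 26 (y) mm, 7 mm high, the top 2.5 mm stepped in 1 mm all round. 
- red_box_mid (a point): Box with red lid (0.2 to 0.5 kg). Closed wooden box (lid latched), 120 mm long (own x) x 58 wide (own y) x 50 tall without lugs; this point is its centre, 25 mm over its underside, z up. On the lid two light-wood lugs 30 mm either side of the middle along x, centred in y, each 14 (x) x 26 (y) mm, 7 mm high, the top 2.5 mm stepped in 1 mm all round. 
- blue_box_mid (a point): Box with blue lid (0.2 to 0.5 kg). Closed wooden box (lid latched), 120 mm long (own x) x 58 wide (own y) x 50 tall without lugs; this point is its centre, 25 mm over its underside, z up. On the lid two light-wood lugs 30 mm either side of the middle along x, centred in y, each 14 (x) x 26 (y) mm, 7 mm high, the top 2.5 mm stepped in 1 mm all round. 
- yellow_box_mid (a point): Box with yellow lid, same shape, not needed: leave alone. Closed wooden box (lid latched), 120 mm long (own x) x 58 wide (own y) x 50 tall without lugs; this point is its centre, 25 mm over its underside, z up. 
- base_box: The black-lacquered box; origin at the centre of its underside.
- red_box: Red-lidded box. Origin: centre of its underside. Underside: two recesses 60 mm apart along x, each 18 (x) x 31 (y) mm, 8 deep, to drop over lugs. Hand-cut: the pair is centred in y but up to 9 mm off the middle along x, either way, other in each box; unseen, so feel for it: unlocked, the box rides 7 mm high; locked, box centres are 50 mm apart in height. May go on either way round.
- blue_box: Blue-lidded box. Origin: centre of its underside. Underside: two recesses 60 mm apart along x, each 18 (x) x 31 (y) mm, 8 deep, to drop over lugs. Hand-cut: the pair is centred in y but up to 9 mm off the middle along x, either way, other in each box; unseen, so feel for it: unlocked, the box rides 7 mm high; locked, box centres are 50 mm apart in height. May go on either way round.
- figurine: Carved dark figurine, 44 mm across, 76 mm tall, bystander; origin under its centre.
- bowl: Small wooden bowl, 80 mm across, 35 mm tall, bystander; origin under its centre.
- tea_glass: Amber glass mug, 72 mm across, 85 mm tall, bystander; origin under its centre.
- chisel: Carving chisel, 170 mm long, lying on the bench, bystander.
- mallet: Wooden mallet, 240 mm long, lying on the bench, bystander.
- coaster: Cork disc, 90 mm across, 10 mm thick, bystander; origin under its centre.

How it is judged:
On the way, in this order (a step that is already met when the one before it is completed fails the run):
1. The red-lidded box sits locked, fully down, on the black box (z of red_box_mid in the frame of base_box_mid between 0.047 and 0.0525 m and x of red_box_mid in the frame of base_box_mid between -0.014 and 0.014 m and y of red_box_mid in the frame of base_box_mid between -0.005 and 0.005 m and angle between the x axis of red_box_mid and the x axis of base_box_mid, either way round below 0.2 rad and angle between red_box_mid's own z axis and vertical below 0.06 rad), for 0.2 s.
2. The blue-lidded box sits locked, fully down, on the red-lidded box (z of blue_box_mid in the frame of red_box_mid between 0.047 and 0.0525 m and x of blue_box_mid in the frame of red_box_mid between -0.014 and 0.014 m and y of blue_box_mid in the frame of red_box_mid between -0.005 and 0.005 m and angle between the x axis of blue_box_mid and the x axis of red_box_mid, either way round below 0.2 rad and angle between blue_box_mid's own z axis and vertical below 0.06 rad), for 0.2 s.
At the end, for the whole second after the job is handed in: Red locked on black, blue on red: each centre 47-52.5 mm above the one below, within 14 mm along and 5 mm across it, parallel within 0.2 rad (either way round), level within 0.06 rad; black box level on the bench, within 30 mm of its start; all at rest and released (all of step 1 and all of step 2 and linear speed of each of red_box, blue_box, base_box below 0.02 m/s and angular speed of each of red_box, blue_box, base_box below 0.2 rad/s and contact force between the fingers and red_box below 0.05 N and contact force between the fingers and blue_box below 0.05 N and contact force between the fingers and base_box below 0.05 N and distance of base_box from where it was at the start of the episode below 0.03 m and angle between base_box_mid's own z axis and vertical below 0.06 rad and height (world z) of base_box_mid below 0.03 m); the robot touches nothing.
It fails at once if The red or blue box is dropped (moves unheld faster than 0.5 m/s) ((contact force between the fingers and red_box below 0.05 N and linear speed of red_box above 0.5 m/s) or (contact force between the fingers and blue_box below 0.05 N and linear speed of blue_box above 0.5 m/s)).
It fails at once if The black, red or blue box is tipped by more than 0.6 rad (angle between any of red_box_mid, blue_box_mid, base_box_mid's own z axis and vertical above 0.6 rad).
It fails at once if The black box is shoved more than 40 mm from its place (distance of base_box from where it was at the start of the episode above 0.04 m).
It fails at once if The yellow box, figurine, bowl, tea glass, chisel, mallet or coaster is moved more than 30 mm (distance of any of yellow_box_mid, figurine, bowl, tea_glass, chisel, mallet, coaster from where it was at the start of the episode above 0.03 m).
It also fails if it takes over 67 s, if anything falls off the work surface, if the arm or the gripper's body presses on something with over 40 N, if the wrist force passes 120 N, or if a joint passes its speed limit or range.

## Working session

There is one attempt and no reset: what is moved stays moved. The work goes in short steps, Python scripts to look and compute and a shell command to move; the robot and the scene stay as the last step left them, time stands still between calls to the robot, and variables do not carry over. Pictures are saved under pics/ and viewed, about 8 in all and at most 12, crops included, and the job is handed in when it is done.

```bash
mkdir -p pics; ls
python3 - <<'E'
from cell import robot, viewer
import cv2,numpy as np
for n in("scene","top"):
    cv2.imwrite(f"pics/{n}0.png",viewer.read_camera(n)); m=viewer.camera_model(n); print(n,{k:(np.round(v,4).tolist()) for k,v in m.items() if not isinstance(v,str)})
print(robot.observe())
E
```

```text
pics
scene {'fx': 486.1244, 'fy': 486.1244, 'cx': 317.2462, 'cy': 198.8124, 'pose': [[0.507, -0.7194, 0.4748, 1.196], [0.862, 0.4261, -0.2747, -0.3598], [-0.0047, 0.5485, 0.8361, 1.1876], [0.0, 0.0, 0.0, 1.0]]}
top {'fx': 464.6042, 'fy': 464.6042, 'cx': 319.577, 'cy': 194.4554, 'pose': [[-0.0163, 0.9957, -0.0907, 0.402], [-0.9999, -0.0158, 0.0063, 0.0148], [0.0048, 0.0907, 0.9959, 1.6133], [0.0, 0.0, 0.0, 1.0]]}
{'time': 0.1, 'qpos': array([ 9.86001973e-01,  3.42668847e-01,  1.52488613e+00,  1.84543731e-06,
        1.27542802e+00, -1.45995595e-01]), 'qvel': array([ 0.00082442, -0.00304771, -0.0021507 ,  0.00070298,  0.0003594 ,
        0.00148167]), 'joint_efforts': array([ 8.89372368e-04, -4.32004023e+01, -2.44695729e+01,  7.18960888e-02,
        5.26851194e-02, -3.14996976e-05]), 'tool_pos': array([0.2229632 , 0.47518009, 0.40411844]), 'tool_rot': array([-3.14021735e+00, -2.04010642e-04,  2.70279322e+00]), 'contact_force': array([ 0.04259907, -0.43971366, -0.02540406]), 'torque': array([-0.01046256,  0.01536155,  0.0495927 ]), 'opening': 0.09177271984208568}
```

View pics/scene0.png

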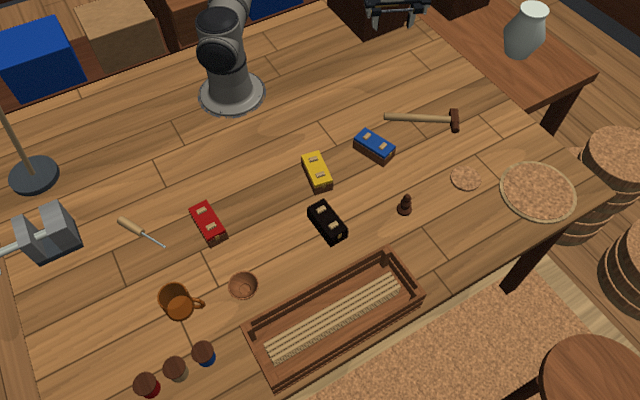

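View pics/top0.png

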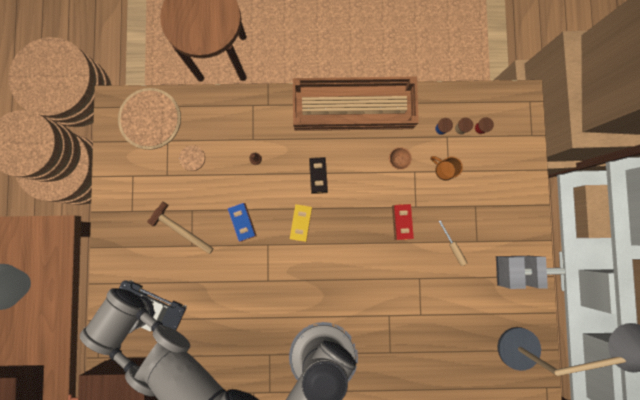

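The scene view shows red (208,222), blue (375,147), yellow (317,170) and black (327,222). In the top view they are at red (403,222), blue (241,222), yellow (300,222) and black (318,175). I'll localise each box from its lugs in both views.

```bash
cat > h.py <<'E'
from cell import robot, viewer
import cv2,numpy as np
def ray(n,uv,z):
    m=viewer.camera_model(n);P=np.array(m["pose"]);uv=np.atleast_2d(uv).astype(float)
    d=np.c_[(uv[:,0]-m["cx"])/m["fx"],-(uv[:,1]-m["cy"])/m["fy"],-np.ones(len(uv))]@P[:3,:3].T
    o=P[:3,3]; return (o+d*((z-o[2])/d[:,2])[:,None])[:,:2]
def mask(hsv,c):
    h,s,v=[hsv[...,i].astype(int) for i in range(3)]
    if c=="red": return ((h<6)|(h>172))&(s>170)&(v>70)
    if c=="blue": return (h>100)&(h<125)&(s>120)&(v>50)
    if c=="yellow": return (h>22)&(h<32)&(s>170)&(v>120)
    return v<50
def box(n,im,c,ctr,zl=.057,r=28):
    """lug centres, lug-mean, yaw, by colour hull and holes in it"""
    hsv=cv2.cvtColor(im,cv2.COLOR_BGR2HSV); m=mask(hsv,c)
    w=np.zeros(m.shape,bool); u,v=ctr; w[v-r:v+r,u-r:u+r]=1; m=(m&w).astype(np.uint8)
    k,l,st,_=cv2.connectedComponentsWithStats(m); i=1+np.argmax(st[1:,4]); m=(l==i).astype(np.uint8)
    hull=cv2.convexHull(cv2.findNonZero(m)); f=np.zeros_like(m); cv2.fillConvexPoly(f,hull,1)
    f=cv2.erode(f,np.ones((3,3))); g=f*(1-m)
    k,l,st,ce=cv2.connectedComponentsWithStats(g); o=1+np.argsort(-st[1:,4])[:2]
    p=ray(n,ce[o],zl-.001); d=p[1]-p[0]; rect=cv2.minAreaRect((ray(n,hull[:,0],zl-.007)*1000).astype(np.float32))
    print(n,c,"lugs px",ce[o].round(1).tolist(),"areas",st[o,4],"mid",p.mean(0).round(4),"sep",np.linalg.norm(d).round(4),"yaw",np.degrees(np.arctan2(d[1],d[0])).round(1)%180,"rect",np.round(rect[0],1),np.round(rect[1],1),round(rect[2],1))
E
python3 - <<'E'
from h import *
A=dict(red=(208,222),blue=(375,147),black=(327,222),yellow=(317,170));B=dict(red=(403,222),blue=(241,222),black=(318,175),yellow=(300,222))
for n,D in(("scene",A),("top",B)):
    im=cv2.imread(f"pics/{n}0.png")
    for c in D: box(n,im,c,D[c])
E
```

```text
scene red lugs px [[210.5, 225.9], [200.9, 210.1]] areas [62 58] mid [ 0.4523 -0.2804] sep 0.0598 yaw 2.3000000000000114 rect [ 454.2 -280.2] [122.6  56.5] 2.9
scene blue lugs px [[366.6, 135.7], [382.5, 145.5]] areas [47 44] mid [0.4603 0.2672] sep 0.0595 yaw 19.3 rect [461.  265.9] [119.1  59.7] 17.4
scene black lugs px [[321.0, 208.9], [333.1, 224.6]] areas [62 60] mid [0.6168 0.0052] sep 0.0596 yaw 2.5 rect [626.9  -2.4] [137.2  69.9] 2.7
scene yellow lugs px [[313.0, 158.9], [319.5, 173.8]] areas [65 60] mid [0.4543 0.0668] sep 0.0576 yaw 168.7 rect [453.8  66.6] [ 55.5 117.1] 79.9
top red lugs px [[404.5, 230.4], [403.1, 212.5]] areas [54 51] mid [ 0.4485 -0.2757] sep 0.0603 yaw 2.7 rect [ 448.4 -274.8] [115.8  56. ] 2.6
top blue lugs px [[237.5, 213.1], [243.2, 230.0]] areas [53 53] mid [0.4571 0.2716] sep 0.0599 yaw 18.400000000000006 rect [456.9 270.3] [113.9  53.8] 19.4
top black lugs px [[318.7, 182.9], [317.7, 165.1]] areas [70 67] mid [0.6133 0.0086] sep 0.0606 yaw 2.2 rect [610.8   8.9] [114.8  47.8] 2.5
top yellow lugs px [[301.6, 213.8], [298.8, 231.2]] areas [59 57] mid [0.4506 0.0714] sep 0.0591 yaw 169.9 rect [451.   71.4] [ 48.6 110.8] 79.9
```

```bash
python3 -m creep '[[[35,-30,0,0,0,5.5],[35,-30,0,0,0,5.5],[35,-30,0,0,0,5.5],[35,-30,0,0,0,5.5],[35,-30,0,0,0,5.5]]]' -1 25
python3 -m creep '[[[3,-40,0,0,0,0],[3,-40,0,0,0,0],[3,-40,0,0,0,0],[3,-40,0,0,0,0],[3,-40,0,0,0,0]]]'
python3 -m creep '[[[3,-40,0,0,0,0],[3,-40,0,0,0,0],[3,-40,0,0,0,0],[3,-40,0,0,0,0],[3,-40,0,0,0,0]]]'
```

```text
time: 0.52
tool_pos: [0.3803, 0.3383, 0.4024]
tool_rot: [-3.139, -0.005, -3.072]
contact_force: [0.5, 1.4, 0.1]
opening: 0.092
time: 0.93
tool_pos: [0.3997, 0.1311, 0.3997]
tool_rot: [-3.139, -0.006, -3.067]
contact_force: [0.5, -0.4, -0.5]
opening: 0.0918
time: 1.35
tool_pos: [0.412, -0.077, 0.3991]
tool_rot: [-3.139, -0.007, -3.066]
contact_force: [1.5, 0.2, 0.9]
opening: 0.0915
```

```bash
python3 -m creep '[[[8,-40,-25,0,-0.4,-2],[8,-40,-25,0,0,0],[8,-40,-25,0,0,0],[8,-40,-25,0,0,0],[6,-40,-25,0,0,0]]]'
python3 -m creep '[[[0,0,0,0,0,0]]]'
```

```text
time: 1.77
tool_pos: [0.4435, -0.2545, 0.2937]
tool_rot: [-3.133, 0.01, -3.106]
contact_force: [0.5, 0.6, -0.4]
opening: 0.092
time: 1.85
tool_pos: [0.4431, -0.2591, 0.2894]
tool_rot: [-3.135, 0.006, -3.11]
contact_force: [-1.5, 0.0, 0.7]
opening: 0.0919
```

```bash
python3 -m creep '[[[7,-19,-20,0,0.3,0.7],[0,0,-20,0,0,0],[0,0,-20,0,0,0],[0,0,-20,0,0,0],[0,0,0,0,0,0]]]'
python3 -m creep '[[[0,0,0,0,0,0]]]'
```

```text
time: 2.27
tool_pos: [0.4494, -0.2809, 0.2042]
tool_rot: [-3.138, -0.002, -3.102]
contact_force: [-1.5, 0.7, -0.6]
opening: 0.0916
time: 2.35
tool_pos: [0.4493, -0.2807, 0.204]
tool_rot: [-3.139, -0.003, -3.102]
contact_force: [0.5, -0.4, 0.1]
opening: 0.0918
```

```bash
python3 -m creep '[[[1,2,-14,0,0,0.2],[0,0,0,0,0,0]]]'
python3 -m creep '[[[0,0,0,0,0,0],[0,0,0,0,0,0],[0,0,0,0,0,0],[0,0,0,0,0,0],[0,0,0,0,0,0]]]' 1 35
python3 -m creep '[[[0,0,0,0,0,0],[0,0,0,0,0,0],[0,0,0,0,0,0]]]'
```

```text
time: 2.52
tool_pos: [0.4507, -0.2783, 0.1915]
tool_rot: [-3.138, -0.002, -3.098]
contact_force: [-0.6, 0.5, -0.0]
opening: 0.0916
time: 2.93
tool_pos: [0.4521, -0.2786, 0.1972]
tool_rot: [-3.133, 0.004, -3.097]
contact_force: [-0.3, -0.3, -0.7]
opening: 0.0633
time: 3.18
tool_pos: [0.4519, -0.2784, 0.1975]
tool_rot: [-3.133, 0.004, -3.097]
contact_force: [0.4, 0.2, -1.3]
opening: 0.0578
```

```bash
python3 -m creep '[[[0,0,20,0,0,0],[0,0,30,0,0,0],[0,0,30,0,0,0],[0,0,20,0,0,0],[0,0,0,0,0,0]]]'
python3 -m creep '[[[0,0,0,0,0,0],[0,0,0,0,0,0]]]'
python3 - <<'E'
from h import *
for n in("scene","top"): cv2.imwrite(f"pics/{n}1.png",viewer.read_camera(n))
cv2.imwrite("pics/c1.png",np.hstack([cv2.resize(cv2.imread("pics/scene1.png")[140:290,130:280],(400,400)),cv2.resize(cv2.imread("pics/top1.png")[150:300,330:480],(400,400))]))
E
```

```text
time: 3.6
tool_pos: [0.45, -0.2772, 0.2969]
tool_rot: [-3.141, -0.006, -3.098]
contact_force: [1.1, -0.9, -4.6]
opening: 0.0579
time: 3.77
tool_pos: [0.4496, -0.277, 0.2958]
tool_rot: [-3.142, -0.006, -3.098]
contact_force: [-0.0, -0.8, -5.1]
opening: 0.0577
```

View pics/c1.png

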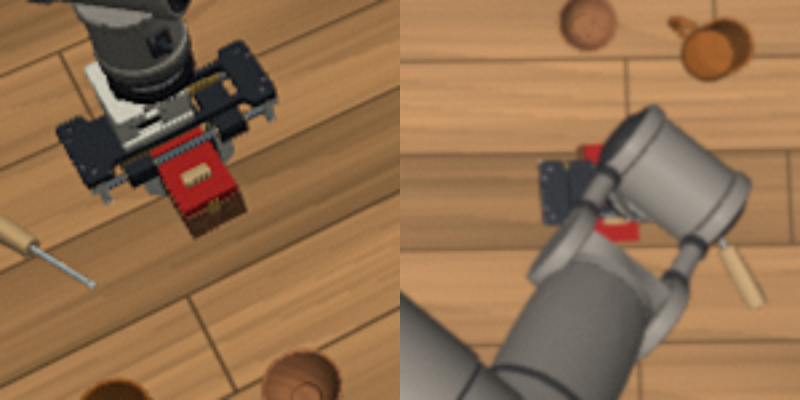

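The red box is held level in the gripper (crop about (200,190)), and nothing else has moved. Next I carry it over the black box.

```bash
python3 -m creep '[[[17,31,2,0,0.3,0],[17,31,0,0,0,0],[17,31,0,0,0,0],[17,31,0,0,0,0],[17,31,0,0,0,0]]]'
python3 -m creep '[[[17,31,0,0,0,0],[17,31,0,0,0,0],[17,31,0,0,0,0],[10,18,0,0,0,0],[0,0,0,0,0,0]]]'
python3 -m creep '[[[0,0,0,0,0,0],[0,0,0,0,0,0]]]'
```

```text
time: 4.28
tool_pos: [0.5329, -0.1226, 0.2891]
tool_rot: [3.136, -0.025, -3.111]
contact_force: [0.4, -0.2, -4.2]
opening: 0.0578
time: 4.7
tool_pos: [0.5968, 0.0007, 0.2799]
tool_rot: [3.131, -0.037, -3.106]
contact_force: [-0.7, 1.3, -3.8]
opening: 0.0575
time: 4.87
tool_pos: [0.5964, 0.002, 0.2764]
tool_rot: [3.131, -0.043, -3.103]
contact_force: [-0.1, -0.2, -4.9]
opening: 0.0577
```

```bash
python3 -m creep '[[[5,2,10,-0.3,-1.3,0],[5,2,6,-0.3,-1.3,0],[0,0,1,0,-0.1,0],[0,0,1,0,-0.1,0]]]'
python3 -m creep '[[[0,0,1,0,0,0],[0,0,1,0,0,0]]]'
```

```text
time: 5.2
tool_pos: [0.6062, 0.0026, 0.2944]
tool_rot: [-3.139, 0.007, -3.108]
contact_force: [-0.2, -0.5, -4.4]
opening: 0.0576
time: 5.37
tool_pos: [0.606, 0.0015, 0.2976]
tool_rot: [-3.138, 0.008, -3.109]
contact_force: [-0.2, 0.5, -4.0]
opening: 0.0575
```

```bash
python3 -m creep '[[[0,3,-10,0,0.3,0.4],[0,2,-10,0,0,0],[0,0,-10,0,0,0],[0,0,-4,0,0,0],[0,0,0,0,0,0]]]'
python3 -m creep '[[[0,0,0,0,0,0]]]'
```

```text
time: 5.78
tool_pos: [0.6052, 0.0065, 0.2597]
tool_rot: [-3.139, 0.001, -3.102]
contact_force: [-0.3, -0.0, -4.6]
opening: 0.0579
time: 5.87
tool_pos: [0.605, 0.0066, 0.2586]
tool_rot: [-3.139, -0.001, -3.102]
contact_force: [0.2, -0.4, -4.2]
opening: 0.0572
```

Good. Next, lower to touch.

```bash
python3 -m creep '[[[0,0,-2,0,0,0],[0,0,-1.5,0,0,0],[0,0,-1,0,0,0]]]'
python3 -m creep '[[[0,0,-1,0,0,0],[0,0,-1,0,0,0]]]'
```

```text
time: 6.12
tool_pos: [0.6052, 0.0067, 0.2544]
tool_rot: [-3.139, -0.0, -3.102]
contact_force: [-4.9, 1.0, 9.0]
opening: 0.0576
time: 6.28
tool_pos: [0.605, 0.0067, 0.2545]
tool_rot: [-3.139, 0.0, -3.102]
contact_force: [-4.5, -0.2, 4.3]
opening: 0.058
```

Contact came at TCP z = 0.2545, as predicted. Now I slide along +x with light pressure.

```bash
python3 -m creep '[[[2,0,-0.8,0,0,0],[2,0,-0.8,0,0,0],[2,0,-0.8,0,0,0]]]'
python3 -m creep '[[[2,0,-0.8,0,0,0],[2,0,-0.8,0,0,0]]]'
```

```text
time: 6.53
tool_pos: [0.6105, 0.0067, 0.2544]
tool_rot: [-3.138, 0.0, -3.102]
contact_force: [-6.3, 0.4, 7.7]
opening: 0.0578
time: 6.7
tool_pos: [0.6143, 0.0067, 0.2544]
tool_rot: [-3.138, -0.0, -3.102]
contact_force: [-6.1, -0.2, 8.1]
opening: 0.0577
```

```bash
python3 -m creep '[[[1.5,0,-0.8,0,0,0],[1.5,0,-0.8,0,0,0]]]'
python3 -m creep '[[[1.5,0,-0.8,0,0,0],[1.5,0,-0.8,0,0,0]]]'
```

```text
time: 6.87
tool_pos: [0.6172, 0.0067, 0.2543]
tool_rot: [-3.137, -0.001, -3.101]
contact_force: [-6.1, 0.1, 6.0]
opening: 0.0578
time: 7.03
tool_pos: [0.6208, 0.0066, 0.2526]
tool_rot: [-3.137, 0.001, -3.101]
contact_force: [0.1, -0.9, -4.0]
opening: 0.0578
```

It has started to drop at x ≈ 0.6208. Pressing straight down.

```bash
python3 -m creep '[[[0,0,-2,0,0,0],[0,0,-2,0,0,0]]]'
python3 -m creep '[[[0,0,-1.5,0,0,0],[0,0,-1,0,0,0]]]'
```

```text
time: 7.2
tool_pos: [0.6216, 0.0065, 0.2475]
tool_rot: [-3.137, 0.002, -3.102]
contact_force: [-5.4, 1.8, 20.7]
opening: 0.0576
time: 7.37
tool_pos: [0.6215, 0.0067, 0.2475]
tool_rot: [-3.137, 0.003, -3.101]
contact_force: [-3.4, 0.7, 4.5]
opening: 0.0576
```

Locked: z = 0.2475, exactly as predicted. Release and go up.

```bash
python3 -m creep '[[[0,0,0.5,0,0,0],[0,0,0.5,0,0,0],[0,0,0.5,0,0,0],[0,0,0.5,0,0,0],[0,0,0.5,0,0,0]]]' -1
python3 -m creep '[[[0,0,5,0,0,0],[0,0,15,0,0,0],[0,0,30,0,0,0],[0,0,30,0,0,0],[0,0,10,0,0,0]]]'
python3 -m creep '[[[-15,30,0,0,0,2],[-15,30,0,0,0,2],[-15,30,0,0,0,2],[-15,30,0,0,0,2],[-15,30,0,0,0,2]]]'
python3 - <<'E'
from h import *
for n in("scene","top"): cv2.imwrite(f"pics/{n}2.png",viewer.read_camera(n))
cv2.imwrite("pics/c2.png",np.hstack([cv2.resize(cv2.imread("pics/scene2.png")[110:260,250:400],(400,400)),cv2.resize(cv2.imread("pics/top2.png")[110:260,230:380],(400,400))]))
box("scene",cv2.imread("pics/scene2.png"),"red",(325,200),.107)
box("top",cv2.imread("pics/top2.png"),"red",(318,172),.107)
E
```

```text
time: 7.78
tool_pos: [0.6226, 0.0066, 0.251]
tool_rot: [-3.136, 0.008, -3.101]
contact_force: [0.8, -0.6, -0.0]
opening: 0.0864
time: 8.2
tool_pos: [0.6215, 0.0066, 0.3409]
tool_rot: [-3.138, -0.001, -3.101]
contact_force: [0.7, -1.1, 1.1]
opening: 0.0916
time: 8.62
tool_pos: [0.5469, 0.1546, 0.3477]
tool_rot: [-3.134, 0.013, -2.931]
contact_force: [-0.2, 1.0, 0.2]
opening: 0.0919
scene red lugs px [[333.7, 216.5], [321.1, 200.4]] areas [62 57] mid [0.6212 0.0031] sep 0.0599 yaw 2.5 rect [621.4   3. ] [123.4  58.1] 2.1
top red lugs px [[318.1, 161.5], [319.1, 179.5]] areas [51 51] mid [0.6182 0.0074] sep 0.0595 yaw 2.1999999999999886 rect [616.8   7.3] [116.4  54.4] 2.2
```

View pics/c2.png

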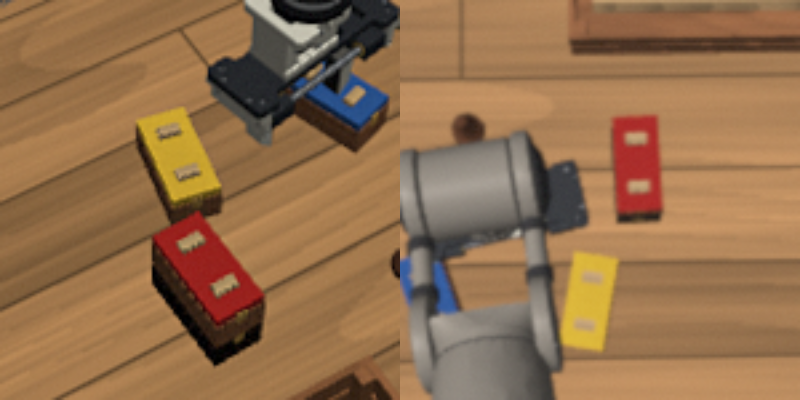

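The red box sits squarely on the black one (top crop about (637,168)), at about (0.6197, 0.0053) with yaw 2.35°. The yellow and blue boxes haven't moved. Going to blue.

```bash
python3 -m creep '[[[-22,29,-10,0,0,1.8],[-22,29,-15,0,0,1.8],[-22,29,-15,0,0,1.8],[-22,28,-10,0,0,1.8],[0,0,0,0,0,0]]]'
python3 -m creep '[[[0,0,0,0,0,0]]]'
```

```text
time: 9.13
tool_pos: [0.4561, 0.2742, 0.2989]
tool_rot: [-3.134, 0.02, -2.8]
contact_force: [-0.5, 0.2, 0.2]
opening: 0.0919
time: 9.22
tool_pos: [0.4557, 0.2749, 0.2989]
tool_rot: [-3.133, 0.02, -2.797]
contact_force: [-0.5, 0.1, -0.3]
opening: 0.0917
```

```bash
python3 -m creep '[[[2,-3,-20,0,0.6,-0.4],[1,-2.5,-25,0,0.6,-0.4],[0,0,-25,0,0,0],[0,0,-20,0,0,0],[0,0,0,0,0,0]]]'
python3 -m creep '[[[0,0,0,0,0,0]]]'
```

```text
time: 9.63
tool_pos: [0.4638, 0.2664, 0.2101]
tool_rot: [-3.14, 0.011, -2.817]
contact_force: [-2.2, -0.3, -0.4]
opening: 0.0914
time: 9.72
tool_pos: [0.4649, 0.2656, 0.2102]
tool_rot: [-3.14, 0.011, -2.818]
contact_force: [-0.4, 0.2, 1.0]
opening: 0.0917
```

```bash
python3 -m creep '[[[-3,2,-9,-0.2,0.6,0.3],[-4,3,-9,0,0,0],[0,0,0,0,0,0]]]'
python3 -m creep '[[[0,0,0,0,0,0]]]'
```

```text
time: 9.97
tool_pos: [0.4598, 0.2698, 0.194]
tool_rot: [-3.14, 0.004, -2.816]
contact_force: [-0.6, -0.3, 1.0]
opening: 0.0918
time: 10.05
tool_pos: [0.4599, 0.2701, 0.1943]
tool_rot: [-3.14, 0.005, -2.816]
contact_force: [0.2, 0.5, 0.7]
opening: 0.0915
```

```bash
python3 -m creep '[[[0,0,0,-0.1,0.2,0],[0,0,0,0,0,0],[0,0,-1,0,0,0],[0,0,-1,0,0,0],[0,0,-1,0,0,0]]]' 1 35
python3 -m creep '[[[0,0,0,0,0,0],[0,0,0,0,0,0],[0,0,0,0,0,0]]]'
```

```text
time: 10.47
tool_pos: [0.4602, 0.2708, 0.1933]
tool_rot: [-3.14, 0.005, -2.814]
contact_force: [-0.2, -0.4, -0.4]
opening: 0.0629
time: 10.72
tool_pos: [0.4602, 0.2708, 0.1932]
tool_rot: [-3.14, 0.005, -2.814]
contact_force: [-0.8, -0.4, -0.1]
opening: 0.0576
```

```bash
python3 -m creep '[[[0,0,20,0,0,0],[0,0,35,0,0,0],[0,0,35,0,0,0],[0,0,35,0,0,0],[0,0,30,0,0,0]]]'
python3 -m creep '[[[14,-26,0,0,0,-2],[14,-26,0,0,0,-2],[14,-26,0,0,0,-2],[14,-26,0,0,0,-2],[14,-26,0,0,0,-2]]]'
```

```text
time: 11.13
tool_pos: [0.456, 0.2688, 0.3432]
tool_rot: [-3.138, -0.022, -2.815]
contact_force: [0.7, -0.7, -3.7]
opening: 0.0575
time: 11.55
tool_pos: [0.525, 0.1394, 0.35]
tool_rot: [-3.141, -0.012, -2.986]
contact_force: [0.7, 0.8, -4.6]
opening: 0.0576
```

```bash
python3 -m creep '[[[17,-26,0,0,-0.3,-1.3],[17,-26,0,0,-0.3,-1.3],[17,-26,0,0,-0.3,-1.3],[17,-26,0,0,-0.3,-1.3],[16,-25,0,0,0,-1.3]]]'
python3 -m creep '[[[0,0,0,0,0,0],[0,0,0,0,0,0]]]'
```

```text
time: 11.97
tool_pos: [0.6101, 0.0032, 0.3459]
tool_rot: [-3.14, -0.0, -3.106]
contact_force: [1.0, 0.1, -3.9]
opening: 0.0575
time: 12.13
tool_pos: [0.6121, -0.0029, 0.3432]
tool_rot: [-3.139, -0.003, -3.113]
contact_force: [0.1, 0.1, -4.1]
opening: 0.0574
```

```bash
python3 -m creep '[[[0,5,-10,0,-0.4,0.4],[0,5,-12,0,0,0.3],[0,0,-12,0,0,0],[0,0,-3,0,0,0],[0,0,1,0,0,0]]]'
python3 -m creep '[[[0,0,1,0,0,0]]]'
```

```text
time: 12.55
tool_pos: [0.61, 0.0087, 0.3028]
tool_rot: [-3.14, -0.003, -3.1]
contact_force: [-0.4, 0.2, -4.4]
opening: 0.058
time: 12.63
tool_pos: [0.6096, 0.0093, 0.3036]
tool_rot: [-3.14, -0.004, -3.099]
contact_force: [0.3, -0.4, -4.9]
opening: 0.0575
```

```bash
python3 -m creep '[[[1,-2.8,0,0,-0.5,-0.1],[0,0,-1.5,0,0,0],[0,0,-1.5,0,0,0]]]'
python3 -m creep '[[[0,0,-1,0,0,0],[0,0,-1,0,0,0]]]'
```

```text
time: 12.88
tool_pos: [0.6109, 0.0069, 0.3027]
tool_rot: [-3.139, 0.008, -3.1]
contact_force: [1.2, 0.5, -4.7]
opening: 0.0577
time: 13.05
tool_pos: [0.611, 0.0068, 0.3014]
tool_rot: [-3.139, 0.01, -3.1]
contact_force: [-0.4, -0.4, -4.3]
opening: 0.0577
```

```bash
python3 -m creep '[[[0,0,-1.2,0,0.2,0],[0,0,-1.2,0,0,0],[0,0,-1,0,0,0]]]'
python3 -m creep '[[[2,0,-0.8,0,0,0],[2,0,-0.8,0,0,0]]]'
```

```text
time: 13.3
tool_pos: [0.6109, 0.0067, 0.3002]
tool_rot: [-3.139, 0.008, -3.1]
contact_force: [-3.6, 0.7, 4.1]
opening: 0.0573
time: 13.47
tool_pos: [0.6144, 0.0067, 0.3001]
tool_rot: [-3.139, 0.006, -3.1]
contact_force: [-5.4, 0.2, 6.1]
opening: 0.0578
```

Riding at 0.3001, as predicted. Keep sliding.

```bash
python3 -m creep '[[[1.7,0,-0.8,0,0,0],[1.7,0,-0.8,0,0,0]]]'
python3 -m creep '[[[1.7,0,-0.8,0,0,0],[1.7,0,-0.8,0,0,0]]]'
```

```text
time: 13.63
tool_pos: [0.6174, 0.0067, 0.3001]
tool_rot: [-3.138, 0.005, -3.1]
contact_force: [-5.4, -0.3, 7.0]
opening: 0.0581
time: 13.8
tool_pos: [0.6206, 0.0067, 0.3001]
tool_rot: [-3.138, 0.004, -3.1]
contact_force: [-5.5, -0.7, 6.0]
opening: 0.0577
```

```bash
python3 -m creep '[[[1.5,0,-0.8,0,0,0],[1.5,0,-0.8,0,0,0]]]'
python3 -m creep '[[[1.5,0,-0.8,0,0,0]]]'
```

```text
time: 13.97
tool_pos: [0.6238, 0.0067, 0.2992]
tool_rot: [-3.138, 0.004, -3.1]
contact_force: [-0.0, 0.4, -3.3]
opening: 0.058
time: 14.05
tool_pos: [0.6256, 0.0067, 0.2979]
tool_rot: [-3.138, 0.005, -3.1]
contact_force: [-0.3, 0.0, -4.2]
opening: 0.0578
```

It is dropping in. Press down.

```bash
python3 -m creep '[[[0,0,-2,0,0,0],[0,0,-2,0,0,0]]]'
python3 -m creep '[[[0,0,-1,0,0,0],[0,0,-1,0,0,0]]]'
```

```text
time: 14.22
tool_pos: [0.6263, 0.0066, 0.2931]
tool_rot: [-3.138, 0.005, -3.1]
contact_force: [-10.3, 0.8, 20.3]
opening: 0.058
time: 14.38
tool_pos: [0.6262, 0.0066, 0.2932]
tool_rot: [-3.138, 0.006, -3.1]
contact_force: [-4.0, -0.4, 6.2]
opening: 0.0577
```

Locked at 0.2932, as predicted. Release, rise and move aside to look.

```bash
python3 -m creep '[[[0,0,0.5,0,0,0],[0,0,0.5,0,0,0],[0,0,0.5,0,0,0],[0,0,0.5,0,0,0],[0,0,0.5,0,0,0]]]' -1
python3 -m creep '[[[0,0,5,0,0,0],[0,0,15,0,0,0],[0,0,30,0,0,0],[0,0,30,0,0,0],[0,0,20,0,0,0]]]'
python3 -m creep '[[[-25,30,0,0,0,0],[-25,30,0,0,0,0],[-25,30,0,0,0,0],[-25,30,0,0,0,0],[-25,30,0,0,0,0]]]'
python3 -m creep '[[[0,0,0,0,0,0],[0,0,0,0,0,0]]]'
python3 - <<'E'
from h import *
for n in("scene","top"): cv2.imwrite(f"pics/{n}3.png",viewer.read_camera(n))
cv2.imwrite("pics/c3.png",np.hstack([cv2.resize(cv2.imread("pics/scene3.png")[110:260,250:400],(400,400)),cv2.resize(cv2.imread("pics/top3.png")[110:260,230:380],(400,400))]))
box("scene",cv2.imread("pics/scene3.png"),"blue",(323,183),.157)
box("top",cv2.imread("pics/top3.png"),"blue",(318,168),.157)
E
```

```text
time: 14.8
tool_pos: [0.627, 0.0064, 0.2967]
tool_rot: [-3.137, 0.01, -3.1]
contact_force: [0.4, 0.1, -0.1]
opening: 0.0864
time: 15.22
tool_pos: [0.6257, 0.0066, 0.3948]
tool_rot: [-3.139, -0.002, -3.1]
contact_force: [0.1, -0.1, 0.2]
opening: 0.0917
time: 15.63
tool_pos: [0.5006, 0.1544, 0.4027]
tool_rot: [-3.136, 0.016, -3.111]
contact_force: [1.3, 1.0, 0.0]
opening: 0.0918
time: 15.8
tool_pos: [0.4958, 0.1596, 0.4044]
tool_rot: [-3.138, 0.016, -3.104]
contact_force: [0.3, -0.6, 0.4]
opening: 0.0917
scene blue lugs px [[322.2, 191.1], [335.9, 206.8]] areas [66 57] mid [0.6254 0.0046] sep 0.0588 yaw 5.1 rect [621.9   2.4] [110.7  57.8] 1.5
top blue lugs px [[319.4, 176.2], [318.2, 157.5]] areas [58 56] mid [0.6224 0.0067] sep 0.0599 yaw 2.9 rect [621.3   7.9] [115.1  52.5] 2.8
```

View pics/c3.png

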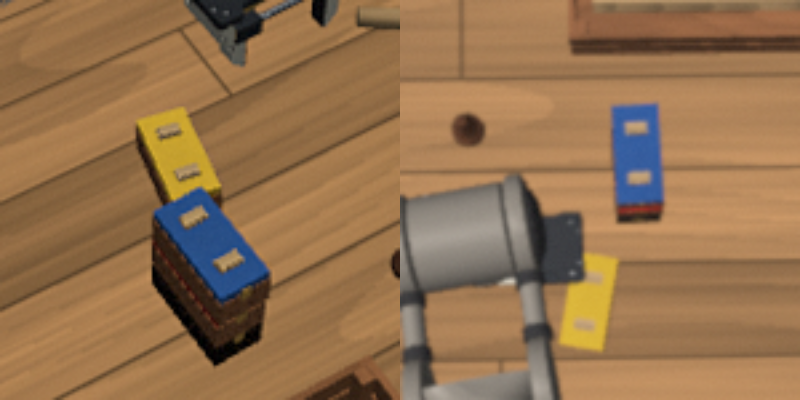

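The three boxes stand straight in one stack, with the blue lid at top crop (637,155). The gripper is clear, and the yellow box and figurine haven't moved. Handing in.

```bash
python3 -c "
from cell import robot
print(robot.hand_in())"
```

```text
the job is handed in; nothing more can be done
None
```

The red box is stacked on the black one and the blue box on the red one. I handed the job in at about 16 s of the 67 s allowed; no verdict was reported. For each box I set it on the lugs, slid it along x under light pressure until the recesses dropped in, pressed it down and let go.

**Seating:** each box rode at the expected unlocked height, then dropped 7 mm to the height computed for a locked box. TCP height went from 0.2544 to 0.2475 m for red and from 0.3001 to 0.2932 m for blue.

**Last check:** both views show an upright, aligned stack with the gripper clear. The yellow box and figurine are where they were. I did not look at or measure the other bystanders, or the black box's position, after stacking; nothing went near the other bystanders.

**Disagreements:**
- **Camera offset:** the two cameras differ by about 4 mm throughout. I averaged them, and the averages agreed with the arm's own positions to 1–2 mm.
- **Blue box yaw:** the last readings spread from 1.5° to 5.1°, depending on view and method. That is within the 0.2 rad (11°) limit.
- **Arm drift:** the arm crept a few millimetres and up to 0.04 rad in tilt during moves. I corrected this before each set-down.

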